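# Jack up the front of a bench instrument and hold it

### The job

A foot under the white instrument is to be changed, so its front must be raised. Fold the hinged cover in front of it fully open, to its stop; then set the small hand jack with its saddle centred under the ringed lift lug, and push the jack's handle all the way down so that the jack alone raises the instrument. Finish while holding the handle down, with the robot clear of the instrument, its stand and the cover, and leave the other things on the worktop where they are.

Things in the scene. Friction and masses are not known exactly. Their poses are not given: they have to be found in the camera images.
- stand: Fixed grey stand under the white instrument. Origin on the worktop straight below the lift lug's centre; x points from front to back (under the instrument), y left, z up. Side rails at y = 87 to 109 and -87 to -109, x -41 to 195, 50 high, front posts (x -41 to -19) 80 high; between them the worktop is free. Instrument: 218 wide, 55 to 155 above the worktop, front at x = 45, its knob to x = 30.
- lift_pad (a point): Lift point: centre of the underside of a round rubber pad (24 diameter) under the lift lug, 63 above the worktop at rest. Lug: flat steel tongue 50 wide on the instrument's lower front (stand x = 45 to -21), top 75 up, with a raised ring (24 diameter, to 79) just above the pad. The instrument tilts up about pivots at its rear (stand x = 185) and falls back if not held; about 8 N on the pad.
- cover (a joint): White upright plate 154 wide, 12 to 84 above the worktop, 6 thick, in front of the lug, on an upright hinge at its right end. rad: 0 = closed, along the stand's y; grows as its left end swings out towards the robot (counter-clockwise from above); stop at 1.92. Stiff: about 1 N at the post; stays where it is left.
- cover_hinge (a point): Point on the worktop below the cover's hinge axis (at x = -41, y = -81 mm in the stand's frame).
- cover_post (a point): Upright round steel post, 10 diameter, on the cover's upper edge near its free end, 142 from the hinge axis; it sticks up from 84 to 116 above the worktop and this point lies on its axis 102 above the worktop.
- jack: Loose grey hand jack, 0.75 kg. Origin on its underside below the middle of the pump block; x points to the saddle, the handle sticks out to -x, z up. Base plate x -75 to 105, 60 wide, 8 thick. Pump block 46 along x, 34 wide, top 62 up: grip it across its width. Ram cylinder 36 diameter, 36 high at x = 85. Handle pivot at x = 0, 48 up.
- saddle_top (a point): Centre of the top of the jack's saddle, a flat dark steel disc of 30 diameter; at jack x = 85, y = 0; 50 above the jack's underside when lowered, rises to 76 with the handle fully down (43.3 mm per rad of handle), so it touches the lift pad at about 0.3 rad.
- saddle: The saddle disc itself, origin at the centre of its top.
- handle (a joint): Jack handle, rad: 0 = up (rises at 0.45 rad above level away from the block, towards jack -x), grows as it is pushed down, stop at 0.6 (0.15 rad below level). It is sprung and comes back up, lowering the saddle, when let go; pushing it down at the sleeve takes about 2 to 8 N.
- handle_grip (a point): Middle of the grey sleeve (16 diameter, 45 long, to the end of the handle) on the handle's axis, 125 from the handle's pivot; 102 above the worktop with the handle up and about 29 with it fully down.
- tape_roll: Bystander: roll of tape lying flat, 68 across, 18 high; origin at the centre of its underside.
- wrench: Bystander: small open-ended spanner lying flat, 128 long; origin at the centre of its underside.
- carton: Bystander: small white carton 65 x 110 x 55 high; origin at the centre of its underside.

How it is judged:
On the way, in this order (a step that is already met when the one before it is completed fails the run):
1. the cover is folded fully open (value of joint cover above 1.7 rad), for 0.2 s.
2. the jack stands with its lowered saddle under the lift pad, the instrument still down (horizontal distance between saddle_top and lift_pad below 0.012 m and height (world z) of jack below 0.004 m and angle between jack's own z axis and vertical below 0.06 rad and value of joint handle below 0.15 rad and height (world z) of lift_pad below 0.065 m), for 0.2 s.
At the end, for the whole second after the job is handed in: Robot holds the handle down (over 0.5 rad, over 1 N), at rest, not touching stand, cover or instrument; the saddle, within 13 mm of the pad's centre, carries the lug (over 2 N) with the pad over 71 mm above the worktop (8 mm lift); jack flat on the worktop; cover open over 1.7 rad (height (world z) of lift_pad above 0.071 m and velocity of joint handle between -0.1 and 0.1 rad/s and value of joint handle above 0.5 rad and contact force between any of the arm, the fingers and jack above 1 N and contact force between saddle and stand above 2 N and contact force between each of the arm, the fingers and stand below 0.3 N and horizontal distance between saddle_top and lift_pad below 0.013 m and height (world z) of jack below 0.004 m and angle between jack's own z axis and vertical below 0.06 rad and value of joint cover above 1.7 rad); the arm keeps its last pose, push and grip.
It fails at once if the instrument is raised by anything but the jack under its lug (height (world z) of lift_pad above 0.067 m and horizontal distance between saddle_top and lift_pad above 0.02 m).
It fails at once if the tape roll is moved by more than 3 cm (distance of tape_roll from where it was at the start of the episode above 0.03 m).
It fails at once if the spanner is moved by more than 3 cm (distance of wrench from where it was at the start of the episode above 0.03 m).
It fails at once if the carton is moved by more than 3 cm (distance of carton from where it was at the start of the episode above 0.03 m).
It also fails if it takes over 67 s, if anything falls off the work surface, if the arm or the gripper's body presses on something with over 40 N, if the wrist force passes 120 N, or if a joint passes its speed limit or range.

### The arm

A 6-joint arm with a two-finger parallel gripper is mounted at the origin on a cart in front of the work surface, level with it; the furniture and walls round the work are solid. World frame = base frame: x ahead of the robot, y to its left, z up, the work surface at z = 0. Lengths are in m, angles in rad, forces in N, time in s.
With the tool pointing down it reaches from about 0.225 to 0.875 m from the base axis. Payload 3.4 kg.
Tool frame: the origin (TCP) lies midway between the tips of the shut fingers; the grasp point (between the pads) lies 19 mm behind it; z points along the fingers, y is the line along which they close (so a half turn about z gives the same grasp; the last joint's range is limited). The gripper opens to 85 mm and grips with 20 to 120 N. Pads are 22 mm wide; open, the fingers measure 114 mm over their backs; the gripper's body (76 mm by 85 mm) begins 54 mm behind the grasp point. The pads swing forward as they close: fully open they stand 13 mm farther back than shut.
Start: joints at [-1.375, 0.276, 1.505, -0, 1.361, -0.121], TCP at [0.179, -0.546, 0.231] pointing down, gripper open.
Joint ranges: [-2.89, 2.89], [-0.75, 2.08], [0.22, 2.7], [-1.18, 4.32], [0.11, 2.71], [-2.7, 2.7]. Speed limits (rad/s): [2.57, 2.57, 3.14, 3.14, 3.14, 3.14].

### API

Orientations are given as a unit quaternion [w, x, y, z].
In Python, from rig import * gives the robot as it stands.
- The arm moves only by the tool apply_moves, never from a script. Its argument "steps" is one flat list of numbers, 4 for each row, row after row: the shift along the world's x, y, z in cm, then the turn about the world's z in degrees. A call has 1 to 8 rows; each row is the pose to reach, as a shift and turn from the pose commanded when the call began; what a row does not reach only later rows make up. A row lasts 1/12 s, in which the tool goes at most 41.7 mm and 7.16 degrees, less where a joint would pass 70% of its speed; a pose out of reach is approached as far as the arm can. A call with a gripper value outside its range is refused whole. "jaw" is the closure in counts, from 0 (fully open) to 255 (shut), set as the call begins (left out, the last holds). The fingers move at their own pace and stop on an object; "newtons" is the grip in N (left out, the last holds). Time passes only in rows, so rows that repeat a pose let the fingers close. It gives the time, the measured TCP pose, the force, the opening and the grip force at its end, in the units of the state.
- get_state(): the state, without advancing time (a new reading comes with each control period).
- get_image(name): name is "side" or "top" or "wrist"; returns the picture (420x560x3 uint8, red, green, blue); there is no depth.
- calibration(name): a dict with "fx", "fy", "cx", "cy" (pixels), "k1" (the pictures are not rectified: a ray, as slopes to the right and down, at radius r is drawn at 1 + k1 r^2 times it, then the intrinsics apply), "xyz" and "rotation" of the camera in the world. Camera axes: x right, y up, looking along -z (the intrinsics and any distortion apply to the point x, -y, -z); pixel columns grow to the right and rows downward; lengths in m; the calibration is good to about 2 mm. A picture is of the moment at which its call begins: read the wrist's pose just before it. calibration takes no time and is no camera call; for the wrist camera it gives the pose at the moment of the call.
- sign_off(): hands the job in; it is judged then, once.
The state is a dict: "clock": time; "qpos": joint angles; "qd": joint speeds; "effort": joint torques, N m; "position": TCP position; "ee_rot": TCP orientation; "contact_force": force on the tool from outside, world axes, zero at the start; "moment": the same for the moment, N m; "width": finger opening in m; "gripper_force": force on a finger pad.
Only numpy, scipy, OpenCV 4.12 (cv2) and the standard library are available. Lean on these libraries where they do the work, as an engineer would, in place of code of your own. Each camera call takes 0.05 s, during which the arm holds its last target. There are 200 camera calls.

## Working session

There is one attempt and no reset: what is moved stays moved. The work goes in short steps, Python scripts to look and compute and a tool call to move; the robot and the scene stay as the last step left them, time stands still between calls to the robot, and variables do not carry over. Pictures are saved under pics/ and viewed, at most 10 in all, crops included, and the job is handed in when it is done.

Besides the shell and the picture viewer there is one more tool, called after ">>>" in YAML: its name, and indented under it one key for each argument. apply_moves: Moves the arm, as the interface text tells. Its arguments: {"type":"object","properties":{"steps":{"type":"array","items":{"type":"number"}},"jaw":{"type":"number"},"newtons":{"type":"number"}},"required":["steps"]}

```bash
mkdir -p pics; ls; cat > h.py <<'E'
from rig import *
import numpy as np, cv2
def snap(n,f):
    cv2.imwrite('pics/'+f, cv2.cvtColor(np.asarray(get_image(n)),cv2.COLOR_RGB2BGR))
def K(c): return np.array([[c['fx'],0,c['cx']],[0,c['fy'],c['cy']],[0,0,1.]]), np.array([c['k1'],0,0,0.])
def ray(c,uv):
    k,d=K(c); p=cv2.undistortPoints(np.array([[uv]],float),k,d)[0,0]
    R=np.array(c['rotation'],float).reshape(3,3)
    return np.array(c['xyz']), R@np.array([p[0],-p[1],-1.])
def at_z(c,uv,z):
    o,r=ray(c,uv); return o+r*(z-o[2])/r[2]
def proj(c,P):
    k,d=K(c); R=np.array(c['rotation'],float).reshape(3,3)
    q=(np.atleast_2d(P)-np.array(c['xyz']))@R*np.array([1,-1,-1])
    return cv2.projectPoints(q,np.zeros(3),np.zeros(3),k,d)[0][:,0]
def tri(cs,uvs):
    A=np.zeros((3,3));b=np.zeros(3)
    for c,uv in zip(cs,uvs):
        o,r=ray(c,uv); r=r/np.linalg.norm(r); M=np.eye(3)-np.outer(r,r); A+=M;b+=M@o
    return np.linalg.solve(A,b)
E
python3 - <<'E'
from h import *
print(get_state())
for n in('side','top','wrist'): snap(n,n+'0.png'); print(n,calibration(n))
E
```

```text
pics
{'clock': 0.0, 'qpos': array([-1.37499634e+00,  2.76617927e-01,  1.50614636e+00,  8.16600810e-06,
        1.36071794e+00, -1.20978190e-01]), 'qd': array([ 2.01748743e-03,  4.37790322e-05, -1.01286643e-03, -3.15840701e-04,
       -3.11473013e-04, -1.14016036e-03]), 'effort': array([-1.87049394e-03, -4.16777623e+01, -2.45804554e+01, -3.30196426e-04,
        1.10798195e-02, -5.71556669e-06]), 'position': array([ 0.17902019, -0.5458541 ,  0.23042138]), 'ee_rot': array([-9.44277622e-04,  9.87482344e-01,  1.57726750e-01, -3.13475382e-05]), 'contact_force': array([-0.1116601 ,  0.03846155,  0.11545319]), 'moment': array([ 0.00901186, -0.02769207, -0.00407941]), 'gripper_force': 0.0, 'width': 0.08551668074596828}
side {'fx': 387.24493793679915, 'fy': 387.24493793679915, 'cx': 279.52746918244287, 'cy': 199.85334090835954, 'k1': -0.07093959365884216, 'xyz': array([0.05642987, 0.88252094, 0.61396938]), 'rotation': array([-0.2327518 , -0.13150995,  0.49356747,  0.82760068])}
top {'fx': 519.6623691667456, 'fy': 519.6623691667456, 'cx': 290.8424607353311, 'cy': 204.88246929306902, 'k1': -0.20118459518381615, 'xyz': array([0.30157925, 0.04360697, 1.80573231]), 'rotation': array([ 0.71383207,  0.05296309, -0.04802227, -0.69665813])}
wrist {'fx': 318.70528571880027, 'fy': 318.70528571880027, 'cx': 276.73275939184725, 'cy': 209.63047400013497, 'k1': -0.019701944334576563, 'xyz': array([ 0.25645797, -0.52063091,  0.37171399]), 'rotation': array([ 0.79917687, -0.13115225,  0.09584376, -0.57873085])}
```

```bash
python3 - <<'E'
s=open('h.py').read()
s=s.replace("np.array(c['rotation'],float).reshape(3,3)","Rotation.from_quat(c['rotation'],scalar_first=True).as_matrix()").replace("import numpy","from scipy.spatial.transform import Rotation\nimport numpy")
open('h.py','w').write(s)
import cv2
t=cv2.imread('pics/top0.png'); cv2.imwrite('pics/top0b.png',cv2.resize(t,(784,588),interpolation=cv2.INTER_CUBIC))
E
```

```text
(no output)
```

View pics/top0.png

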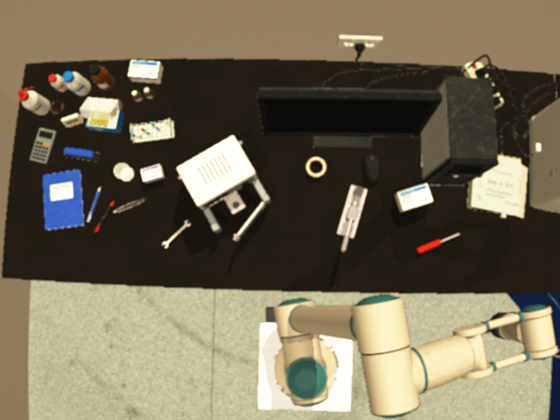

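View pics/side0.png

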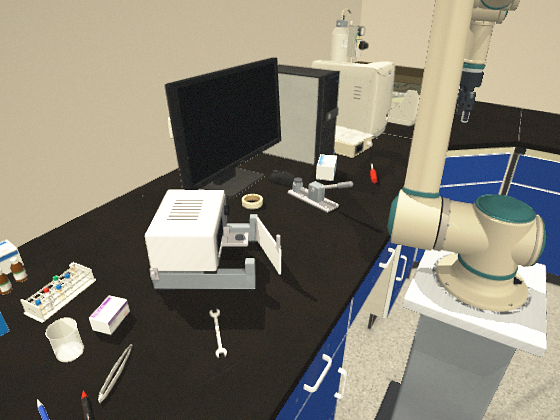

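The top view shows the stand at (225,190), its lug at about (233,203), the cover ajar from (268,203) to (236,238), and the jack from (357,190) to (345,250) with its handle towards the robot. The side view shows the same parts. I'll enlarge both to read exact pixels.

```bash
python3 - <<'E'
import cv2,numpy as np
t=cv2.imread('pics/top0.png'); s=cv2.imread('pics/side0.png')
def crop(im,x,y,w,h,k):
    c=cv2.resize(im[y:y+h,x:x+w],None,fx=k,fy=k,interpolation=cv2.INTER_CUBIC)
    for i in range(0,w,10):
        cv2.line(c,(i*k,0),(i*k,6 if i%50 else 14),(0,255,255),1)
        if i%20==0: cv2.putText(c,str(x+i),(i*k,22),0,.35,(0,255,255),1)
    for i in range(0,h,10):
        cv2.line(c,(0,i*k),(6,i*k),(0,255,255),1)
        if i%20==0: cv2.putText(c,str(y+i),(8,i*k+4),0,.35,(0,255,255),1)
    return c
cv2.imwrite('pics/tc.png',crop(t,170,130,200,130,4))
cv2.imwrite('pics/sc.png',crop(s,140,160,220,140,3))
E
```

```text
(no output)
```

View pics/tc.png

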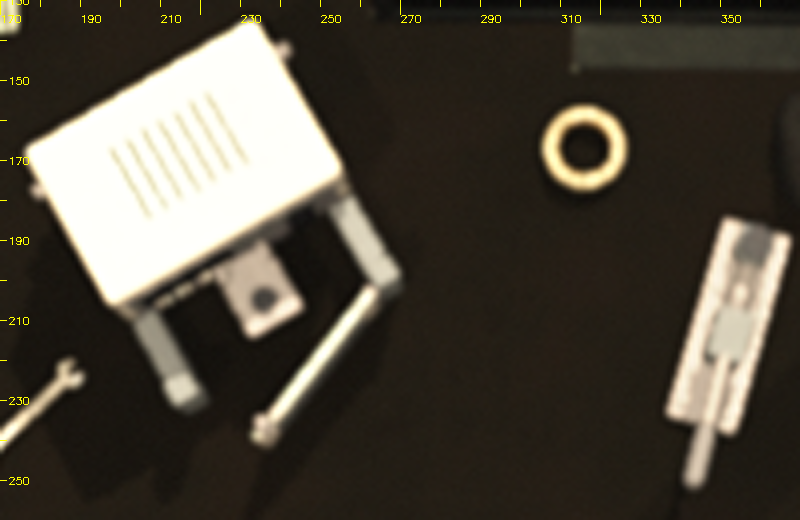

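View pics/sc.png

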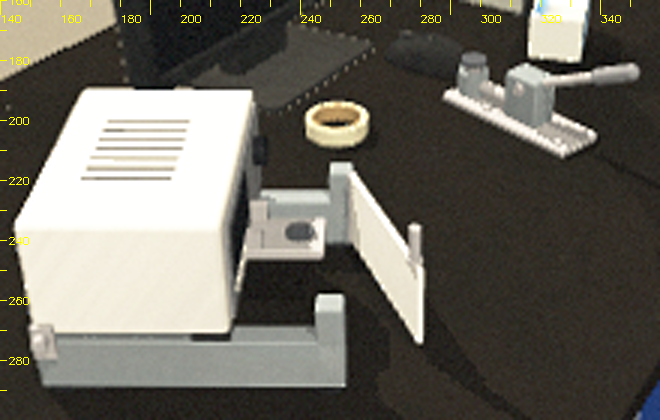

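```bash
cat >> h.py <<'E'
def fit(obs,x0):
    # obs: list of (cal, uv, local xyz) ; pose x,y,yaw on worktop
    from scipy.optimize import least_squares
    def f(p):
        R=Rotation.from_euler('z',p[2]).as_matrix()
        return np.concatenate([(proj(c,R@np.array(l)+[p[0],p[1],0])[0]-uv) for c,uv,l in obs])
    r=least_squares(f,x0,loss='soft_l1'); return r.x, r.fun.reshape(-1,2).round(1).tolist()
def loc(p,l): return Rotation.from_euler('z',p[2]).as_matrix()@np.array(l)+[p[0],p[1],0]
E
python3 - <<'E'
from h import *
T=calibration('top');S=calibration('side')
print('ring tri',tri([T,S],[(236,204.75),(239.7,237)]),at_z(T,(236,204.75),.079))
print('saddle tri',tri([T,S],[(358,191),(297.3,179.3)]),at_z(T,(358,191),.05))
print('post tri',tri([T,S],[(235.2,237),(278.3,235.3)]),at_z(T,(235.2,237),.116))
st=[(T,(236,204.75),(0,0,.079)),(S,(239.7,237),(0,0,.079)),(T,(216,227.2),(-.03,.098,.08)),(T,(197,206),(.045,.109,.155)),(T,(255.75,173),(.045,-.109,.155)),
 (S,(140+345/3,160+386/3),(-.041,.109,0)),(S,(140+344/3,160+295/3),(-.041,.109,.08)),(S,(140+350/3,160+163/3),(-.041,-.087,.08))]
p,r=fit(st,[.4,.15,-.4]); print('stand',p,r)
ja=[(T,(351.25,184.25),(.105,.03,.008)),(T,(367.75,189),(.105,-.03,.008)),(T,(353.75,238.75),(-.075,-.03,.008)),(T,(336.75,233.25),(-.075,.03,.008)),(T,(358,191),(.085,0,.05)),
 (S,(297.3,179.3),(.085,0,.05)),(S,(140+445/3,160+97/3),(.105,.03,.008)),(S,(140+565/3,160+150/3),(-.075,.03,.008)),(S,(140+597/3,160+131/3),(-.075,-.03,.008))]
q,r=fit(ja,[.4,-.15,-.2]); print('jack',q,r)
print('hinge',loc(p,(-.041,-.081,0)),'saddle',loc(q,(.085,0,.05)))
h=loc(p,(-.041,-.081,0)); pt=tri([T,S],[(235.2,237),(278.3,235.3)]); d=Rotation.from_euler('z',-p[2]).as_matrix()@(pt-h); print('cover len',np.hypot(d[0],d[1]),'ang',np.arctan2(-d[0],d[1]))
for a in(0.6,1,1.4,1.8,1.92): print(a,loc(p,(-.041-.142*np.sin(a),-.081+.142*np.cos(a),.1)))
for n,uv,z in(('tape',(316,167),.018),('wr',(176,233),.005),('carton',(414,197),.055)): print(n,at_z(T,uv,z))
for k in ((-.041,.109,0),(.195,.109,0),(-.041,-.109,0),(.195,-.109,0)): print(loc(p,k))
E
```

```text
ring tri [0.54728486 0.24440114 0.07211817] [0.54594992 0.24338896 0.079     ]
saddle tri [ 0.60936904 -0.17029903  0.04749709] [ 0.60781232 -0.17048622  0.05      ]
post tri [0.43662242 0.23904602 0.11316629] [0.43423286 0.2376364  0.116     ]
stand [0.5479602  0.24350881 0.56333592] [[-0.0, -0.6], [0.1, -2.5], [-0.7, -0.6], [0.5, 0.1], [-0.2, -1.1], [0.5, -0.1], [0.2, 2.9], [0.6, 1.7]]
jack [ 0.52747628 -0.15090233 -0.26188095] [[-0.7, 0.5], [-0.9, 0.5], [-0.4, -0.2], [0.0, 0.5], [0.7, -0.5], [0.7, -0.9], [-1.0, -2.2], [-0.5, -0.6], [0.7, -0.6]]
hinge [0.55655037 0.15313067 0.        ] saddle [ 0.60957818 -0.17290865  0.05      ]
cover len 0.14752681466912984 ang 0.38581797312088784
0.6 [0.42617588 0.20940228 0.1       ]
1 [0.41455432 0.15419004 0.1       ]
1.4 [0.42535081 0.09881055 0.1       ]
1.8 [0.45686082 0.05200701 0.1       ]
1.92 [0.46968346 0.04080017 0.1       ]
tape [ 0.69539142 -0.02580418  0.018     ]
wr [0.45106699 0.46054556 0.005     ]
carton [ 0.59099565 -0.36473016  0.055     ]
[0.45508854 0.31377157 0.        ]
[0.65462144 0.43979783 0.        ]
[0.57150263 0.12945727 0.        ]
[0.77103554 0.25548354 0.        ]
```

>>> apply_moves:
  steps: [4,12,0,0,8.7,26.1,0,0,8.7,26.1,0,0,8.7,26.1,0,0,8.7,26.1,0,0,8.7,26.1,0,0,8.7,26.1,0,0,8.7,26.1,0,0]
  jaw: 0
  newtons: 30

```text
clock: 0.82
position: [0.2663, -0.28, 0.2311]
ee_rot: [-0.002, 0.987, 0.16, 0.0]
contact_force: [-0.7, -0.8, -0.5]
width: 0.0855
gripper_force: 0.0
```

>>> apply_moves:
  steps: [8.7,26.1,0,0,8.7,26.1,0,0,8.7,26.1,0,0,8.7,26.1,0,0,8.7,26.1,0,0,8.7,26.1,0,0,8.7,26.1,0,0,8.7,26.1,0,0]

```text
clock: 1.48
position: [0.3543, -0.0209, 0.2314]
ee_rot: [-0.001, 0.987, 0.161, 0.001]
contact_force: [-0.5, -0.7, 0.5]
width: 0.0857
gripper_force: 0.0
```

>>> apply_moves:
  steps: [8.6,26.1,0,0,8.6,26.1,0,0,8.6,26.1,0,0,8.6,26.1,0,0,8.6,26.1,0,0,8.6,26.1,0,0,8.6,26.1,0,0,8.6,26.1,0,0]

```text
clock: 2.15
position: [0.442, 0.24, 0.2307]
ee_rot: [-0.001, 0.987, 0.159, 0.001]
contact_force: [0.3, -0.1, 0.5]
width: 0.0853
gripper_force: 0.0
```

```bash
python3 - <<'E'
from h import *
c=calibration('wrist'); snap('wrist','w1.png'); print(c['xyz'])
p=[.548,.2435,.5633]
print(proj(c,[loc(p,(-.041-.142*np.sin(a),-.081+.142*np.cos(a),.116)) for a in(.3,.386,.45)]), 'ring',proj(c,loc(p,(0,0,.079))))
E
```

```text
[0.51903747 0.26554904 0.37192106]
[[273.50970491 194.92806005]
 [281.54380603 206.52473805]
 [288.05365708 214.53702897]] ring [[312.40717648  77.44066096]]
```

View pics/w1.png

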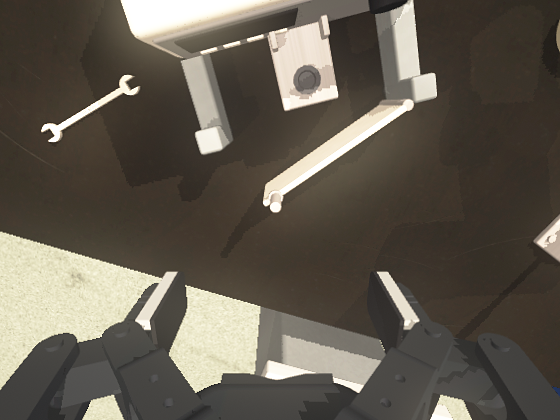

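```bash
python3 - <<'E'
from h import *
T=calibration('top');S=calibration('side');W=calibration('wrist')
print(at_z(W,(276,207),.116), at_z(W,(307,78),.079))
st=[(T,(236,204.75),(0,0,.079)),(T,(216,227.2),(-.03,.098,.08)),(T,(197,206),(.045,.109,.155)),(T,(255.75,173),(.045,-.109,.155)),
(W,(307,77.5),(0,0,.079)),(W,(211,141),(-.03,.098,.08)),(W,(424,86.5),(-.03,-.098,.08)),
 (S,(140+345/3,160+386/3),(-.041,.109,0))]
p,r=fit(st,[.548,.2435,.56]); print('stand',p,r); h=loc(p,(-.041,-.081,0)); print(h)
pt=at_z(W,(276,207),.116); d=Rotation.from_euler('z',-p[2]).as_matrix()@(pt-h); print('len',np.hypot(d[0],d[1]),'ang',np.arctan2(-d[0],d[1]))
for a in (.7,1,1.3,1.6,1.92): print(a,(100*(loc(p,(-.041-.142*np.sin(a),-.081+.142*np.cos(a),.1))-pt)).round(1))
E
```

```text
[0.43774081 0.23722732 0.116     ] [0.54446289 0.24467337 0.079     ]
stand [0.5445508  0.24426846 0.5572347 ] [[-0.3, 0.4], [-1.1, 0.2], [0.2, 0.9], [-0.3, 0.1], [0.5, 0.6], [-3.0, -0.7], [2.2, -0.4], [1.3, 0.6]]
[0.55258939 0.15383959 0.        ]
len 0.1419285350403125 ang 0.38555453969054576
0.7 [-2.  -4.  -1.6]
1 [-2.7 -8.1 -1.6]
1.3 [ -2.1 -12.4  -1.6]
1.6 [ -0.3 -16.2  -1.6]
1.92 [  2.7 -19.5  -1.6]
```

>>> apply_moves:
  steps: [-0.2,-0.1,-4,0,-0.2,-0.1,-8,0,-0.2,-0.1,-12,0,-0.2,-0.1,-13.9,0,-0.2,-0.1,-13.9,0]

```text
clock: 2.62
position: [0.4335, 0.2319, 0.088]
ee_rot: [0.002, 0.988, 0.157, -0.005]
contact_force: [0.3, -0.8, -0.5]
width: 0.0855
gripper_force: 0.0
```

>>> apply_moves:
  steps: [0,0,0,0,0,0,0,0,0,0,0,0,0,0,0,0,0,0,0,0,0,0,0,0,0,0,0,0,0,0,0,0]
  jaw: 255
  newtons: 25

```text
clock: 3.28
position: [0.4351, 0.237, 0.0932]
ee_rot: [-0.002, 0.988, 0.157, -0.001]
contact_force: [-5.8, 5.2, 6.4]
width: 0.0091
gripper_force: 24.7
```

>>> apply_moves:
  steps: [-1.2,-2,0,0,-2,-4,0,0,-2.5,-6,0,0,-2.7,-8.1,0,0,-2.5,-10.3,0,0,-2.1,-12.4,0,0,-1.3,-14.5,0,0,-0.3,-16.2,0,0]

```text
clock: 3.95
position: [0.432, 0.0727, 0.093]
ee_rot: [-0.0, 0.987, 0.158, -0.001]
contact_force: [-2.7, 2.2, 5.3]
width: 0.0092
gripper_force: 25.1
```

>>> apply_moves:
  steps: [1.2,-1.4,0,0,2.4,-2.7,0,0,3.0,-3.3,0,0,3.0,-3.3,0,0]

```text
clock: 4.28
position: [0.4596, 0.0431, 0.0929]
ee_rot: [-0.004, 0.988, 0.156, -0.005]
contact_force: [-9.9, 8.5, 14.4]
width: 0.009
gripper_force: 26.4
```

>>> apply_moves:
  steps: [0,0,0,0,0,0,0,0]

```text
clock: 4.45
position: [0.4596, 0.0431, 0.0929]
ee_rot: [-0.003, 0.988, 0.157, -0.004]
contact_force: [-9.0, 6.0, 12.1]
width: 0.0088
gripper_force: 26.1
```

>>> apply_moves:
  steps: [0,0,0,0,0,0,0,0,0,0,0,0,0,0,4,0,0,0,8,0,0,0,12,0,0,0,14,0,0,0,14,0]
  jaw: 0

```text
clock: 5.12
position: [0.468, 0.0402, 0.2377]
ee_rot: [0.002, 0.987, 0.158, 0.006]
contact_force: [0.5, -0.3, 1.0]
width: 0.0853
gripper_force: 0.0
```

```bash
python3 - <<'E'
from h import *
s=get_state();print(s['clock'],s['position'],s['ee_rot'],s['qpos'],s['contact_force'])
snap('top','t2.png')
T=calibration('top');p=[.5446,.2443,.557]
print('expected post', proj(T,loc(p,(-.041-.142*np.sin(1.9),-.081+.142*np.cos(1.9),.116))))
for q in ([.5275,-.1509,-.2619],): print('jack block top',loc(q,(0,0,.062)))
tg=loc(p,(-.085,0,0)); print('target jack',tg,'deg',np.degrees(p[2]+.2619))
E
```

```text
5.1167 [0.4679971  0.0402323  0.23773026] [0.00151746 0.98746393 0.15772781 0.00588344] [-6.22302146e-02  1.05502265e-01  1.71044291e+00 -3.99468266e-04
  1.31350160e+00  1.19188105e+00] [ 0.50269115 -0.27534546  1.0459586 ]
expected post [[294.69452566 229.7805824 ]]
jack block top [ 0.5275 -0.1509  0.062 ]
target jack [0.47244819 0.19936543 0.        ] deg 46.91951384326312
```

>>> apply_moves:
  steps: [6.3,-19.2,0,-33.2,6.3,-19.2,0,-33.2,6.3,-19.2,0,-33.2,6.3,-19.2,0,-33.2,6.3,-19.2,0,-33.2,6.3,-19.2,0,-33.2,6.3,-19.2,0,-33.2,6.3,-19.2,0,-33.2]

```text
clock: 5.83
position: [0.5261, -0.1508, 0.2305]
ee_rot: [-0.001, 0.991, -0.131, -0.002]
contact_force: [-1.1, 0.6, 0.2]
width: 0.0855
gripper_force: 0.0
```

```bash
python3 - <<'E'
from h import *
s=get_state();W=calibration('wrist');print(s['position'],s['ee_rot'])
snap('wrist','w2.png'); snap('top','t3.png')
import json; json.dump({k:np.array(v).tolist() for k,v in W.items()},open('W2.json','w'))
q=[.5275,-.1509,-.2619]
P=[(.085,0,.05),(.023,.017,.062),(.023,-.017,.062),(-.023,.017,.062),(-.023,-.017,.062),(.105,.03,.008),(.105,-.03,.008),(-.075,.03,.008),(-.075,-.03,.008)]
print(proj(W,[loc(q,x) for x in P]).round())
im=cv2.imread('pics/w2.png'); t=cv2.imread('pics/t3.png')[180:270,220:370]
im=cv2.resize(im,(800,600)); im[:270,:450]=cv2.resize(t,(450,270),interpolation=cv2.INTER_CUBIC) if False else im[:270,:450]
cv2.imwrite('pics/w2v.png',im)
E
```

```text
[ 0.52609208 -0.150846    0.23047854] [-7.92747948e-04  9.91382357e-01 -1.30984043e-01 -1.89059402e-03]
[[276.  96.]
 [259. 163.]
 [293. 163.]
 [260. 207.]
 [293. 207.]
 [248.  76.]
 [304.  76.]
 [252. 233.]
 [301. 233.]]
```

View pics/w2v.png

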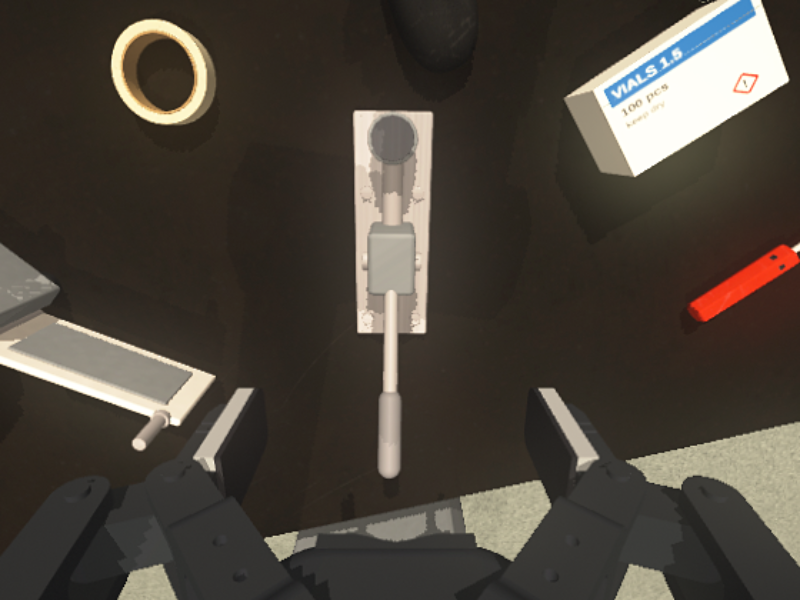

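```bash
python3 - <<'E'
from h import *
import json; W={k:np.array(v) for k,v in json.load(open('W2.json')).items()}
T=calibration('top'); k=560/800
uv=[(354,111),(433,111),(358,333),(425.5,333),(392,138),(391.5,260)]
L=[(.105,.03,.008),(.105,-.03,.008),(-.075,.03,.008),(-.075,-.03,.008),(.085,0,.05),(0,0,.062)]
ob=[(W,np.array(u)*k,l) for u,l in zip(uv,L)][:5]
q,r=fit(ob,[.5275,-.1509,-.2619]); print('wrist only',q,r)
ob+=[(T,(351.25,184.25),(.105,.03,.008)),(T,(367.75,189),(.105,-.03,.008)),(T,(353.75,238.75),(-.075,-.03,.008)),(T,(336.75,233.25),(-.075,.03,.008)),(T,(358,191),(.085,0,.05))]
q,r=fit(ob,q); print(q,r)
p=[.5446,.2443,.557]; print('saddle',loc(q,(.085,0,.05)), at_z(W,np.array(uv[4])*k,.05))
E
```

```text
wrist only [ 0.52732857 -0.14887004 -0.26996284] [[-1.1, -0.8], [0.4, -0.3], [-0.6, 0.7], [0.6, 1.1], [0.3, 0.0]]
[ 0.52738587 -0.1491603  -0.26891199] [[-0.9, -0.9], [0.5, -0.5], [-0.3, 0.6], [0.9, 0.9], [0.5, -0.1], [-1.0, 0.6], [-1.2, 0.7], [-1.1, -0.2], [-0.6, 0.4], [0.4, -0.4]]
saddle [ 0.60933102 -0.17174333  0.05      ] [ 0.60934907 -0.17122626  0.05      ]
```

>>> apply_moves:
  steps: [0,0.15,-4,-0.4,0,0.15,-8,-0.4,0,0.15,-12,-0.4,0,0.15,-16,-0.4,0,0.15,-19,-0.4,0,0.15,-21.1,-0.4,0,0.15,-21.1,-0.4,0,0.15,-21.1,-0.4]

```text
clock: 6.6
position: [0.5263, -0.1484, 0.0209]
ee_rot: [-0.0, 0.991, -0.133, -0.001]
contact_force: [0.2, -0.0, -1.1]
width: 0.0855
gripper_force: 0.0
```

>>> apply_moves:
  steps: [0,0,0,0,0,0,0,0,0,0,0,0,0,0,0,0,0,0,0,0,0,0,0,0,0,0,0,0,0,0,0,0]
  jaw: 255
  newtons: 80

```text
clock: 7.27
position: [0.5282, -0.1496, 0.023]
ee_rot: [-0.0, 0.991, -0.135, 0.001]
contact_force: [-0.2, 3.5, 7.7]
width: 0.0331
gripper_force: 81.7
```

>>> apply_moves:
  steps: [0,0,2,0,0,0,5,0,0,0,8,0,0,0,11,0,0,0,14,0,0,0,14,0]

```text
clock: 7.77
position: [0.53, -0.1513, 0.1665]
ee_rot: [0.002, 0.991, -0.134, 0.005]
contact_force: [1.7, -1.1, -6.3]
width: 0.0336
gripper_force: 81.7
```

>>> apply_moves:
  steps: [-2,4,0,6,-4,8,0,12,-6,12,0,18,-8,15.5,0,24,-10,19,0,30,-12,22.5,0,36,-14,26,0,42,-15.2,28.8,0,47.3]

```text
clock: 8.43
position: [0.3701, 0.1392, 0.1591]
ee_rot: [-0.001, 0.961, 0.277, -0.003]
contact_force: [0.6, 0.3, -7.1]
width: 0.0329
gripper_force: 82.6
```

>>> apply_moves:
  steps: [0,0,0,0,0,0,-2,0,0,0,-4,0,0,0,-6,0]

```text
clock: 8.77
position: [0.3736, 0.1379, 0.0994]
ee_rot: [0.0, 0.961, 0.275, -0.001]
contact_force: [-0.0, -0.4, -7.7]
width: 0.0329
gripper_force: 83.7
```

```bash
python3 - <<'E'
from h import *
s=get_state();W=calibration('wrist');print(s['position'],s['ee_rot'],s['width'],s['contact_force'],s['qpos'])
snap('wrist','w3.png'); snap('side','s3.png'); snap('top','t4.png')
import json; json.dump({k:np.array(v).tolist() for k,v in W.items()},open('W3.json','w'))
a=cv2.imread('pics/w3.png')[0:300]; b=cv2.imread('pics/s3.png')[150:330,150:430]; c=cv2.imread('pics/t4.png')[140:320,190:470]
cv2.imwrite('pics/m3.png',np.vstack([a,np.hstack([b,c])]))
E
```

```text
[0.37364036 0.13790227 0.09942189] [ 1.89489709e-04  9.61491319e-01  2.74833726e-01 -9.11936577e-04] 0.03294169492833414 [-0.02701155 -0.3689757  -7.6844678 ] [ 1.78942237e-01  1.39799251e-01  2.05949385e+00 -6.89217548e-04
  9.44076889e-01  1.19330950e+00]
```

View pics/m3.png

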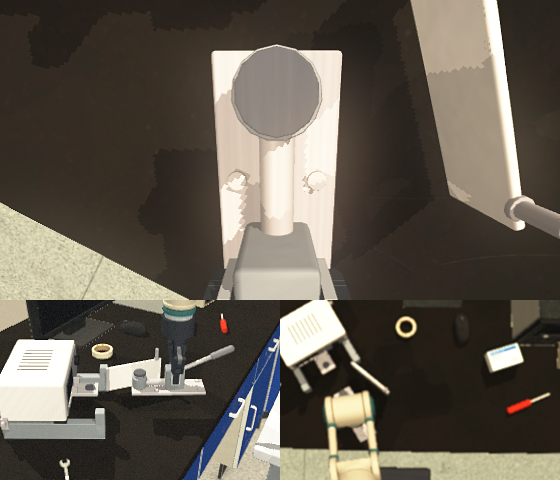

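```bash
python3 - <<'E'
from h import *
import json; W={k:np.array(v) for k,v in json.load(open('W3.json')).items()}
s=get_state(); t=s['position']; zb=t[2]-.0225
sd=at_z(W,(277,92),zb+.05); print('saddle',sd,'rel tool',np.linalg.norm((sd-t)[:2]),np.degrees(np.arctan2(*(sd-t)[1::-1])))
ob=[(W,(277,92),(.085,0,.05+zb)),(W,(213,51),(.105,.03,.008+zb)),(W,(342,51),(.105,-.03,.008+zb))]
q,r=fit(ob,[.373,.138,.557]); print(q,r, loc(q,(.085,0,0)))
p=[.5446,.2443,.557]
print('shift cm', 100*(loc(p,(0,0,0))-loc(q,(.085,0,0))), 'turn',np.degrees(p[2]-q[2]))
E
```

```text
saddle [0.44545543 0.18298516 0.12657783] rel tool 0.08635447224498487 31.941462169806005
[0.3721043  0.13730776 0.55686963] [[0.0, 4.4], [-3.7, -0.7], [2.7, -0.7]] [0.44426197 0.18223292 0.        ]
shift cm [10.03380261  6.20670755  0.        ] turn 0.007469454627008211
```

>>> apply_moves:
  steps: [0,0,-2.5,0,0,0,-5,0,0,0,-6.7,0,0,0,-7.2,0,0,0,-7.2,0]

```text
clock: 9.33
position: [0.3747, 0.1378, 0.0288]
ee_rot: [-0.0, 0.962, 0.274, -0.001]
contact_force: [-0.4, 0.3, -6.7]
width: 0.0332
gripper_force: 83.4
```

>>> apply_moves:
  steps: [1.5,0.9,0,0,3.0,1.9,0,0,5,3.1,0,0,7,4.3,0,0,8.7,5.4,0,0,9.9,6.1,0,0,9.9,6.1,0,0,9.9,6.1,0,0]

```text
clock: 10.0
position: [0.476, 0.1996, 0.0308]
ee_rot: [0.0, 0.962, 0.275, 0.001]
contact_force: [-1.2, 0.3, -6.3]
width: 0.0332
gripper_force: 83.6
```

```bash
python3 - <<'E'
from h import *
s=get_state();W=calibration('wrist');t=s['position'];print(t,s['ee_rot'],s['width'],s['contact_force'])
a=2*np.arctan2(s['ee_rot'][2],s['ee_rot'][1]);sd=t[:2]+.0864*np.array([np.cos(a),np.sin(a)]);print('saddle',sd,'yaw',a)
snap('wrist','w4.png'); snap('side','s4.png'); snap('top','t5.png')
print('ring pred',proj(W,[(.5446,.2443,.079)]))
import json; json.dump({k:np.array(v).tolist() for k,v in W.items()},open('W4.json','w'))
a=cv2.imread('pics/w4.png')[0:320]; b=cv2.resize(cv2.imread('pics/s4.png')[180:300,130:270],None,fx=2,fy=2,interpolation=2); c=cv2.resize(cv2.imread('pics/t5.png')[140:260,180:320],None,fx=2,fy=2,interpolation=2)
cv2.imwrite('pics/m4.png',np.vstack([a,np.hstack([b,c])]))
E
```

```text
[0.47600974 0.19960935 0.03075785] [1.28947952e-04 9.61574471e-01 2.74540135e-01 1.49455826e-03] 0.03319146433240475 [-1.18232071  0.2886022  -6.28274155]
saddle [0.54938538 0.24522706] yaw 0.5562235004631523
ring pred [[272.01928115 100.42812216]]
```

View pics/m4.png

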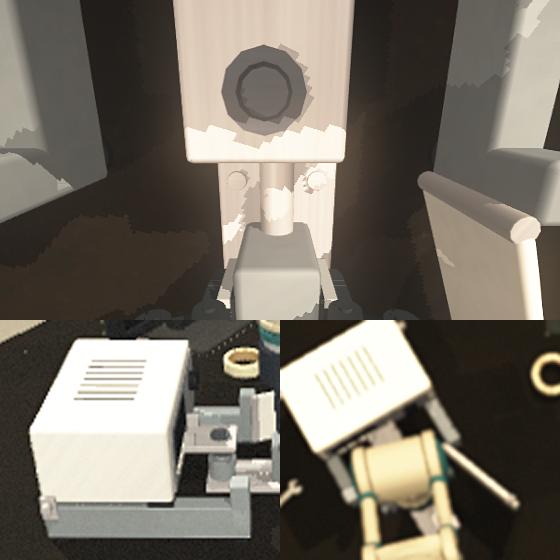

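```bash
python3 - <<'E'
from h import *
import json; W={k:np.array(v) for k,v in json.load(open('W4.json')).items()}
R=at_z(W,(264,90),.079); S=at_z(W,(277,92),.0583); d=(R-S)[:2]
print('ring',R,'saddle',S,'shift cm',d*100); p=.557
print('in stand frame mm',1000*(np.array([[np.cos(p),np.sin(p)],[-np.sin(p),np.cos(p)]])@d))
# lug edges at z .075: width 50 -> near corners
for uv in((187,160),(345,160)): print(at_z(W,uv,.075))
print(W['xyz'])
E
```

```text
ring [0.54575341 0.24759266 0.079     ] saddle [0.54775594 0.24460118 0.0583    ] shift cm [-0.2002529   0.29914789]
in stand frame mm [-0.11841488  3.59792252]
[0.51618588 0.25739932 0.075     ]
[0.54168688 0.21636983 0.075     ]
[0.54467971 0.24290177 0.17205414]
```

>>> apply_moves:
  steps: [-0.2,0.3,0,0,-0.2,0.3,0,0,-0.2,0.3,-0.5,0,-0.2,0.3,-0.8,0,-0.2,0.3,-0.8,0]

```text
clock: 10.57
position: [0.4722, 0.2021, 0.023]
ee_rot: [0.0, 0.962, 0.274, 0.0]
contact_force: [-4.5, -1.2, 9.8]
width: 0.0331
gripper_force: 85.5
```

>>> apply_moves:
  steps: [0,0,0,0,0,0,0,0,0,0,0,0]

```text
clock: 10.82
position: [0.4722, 0.2021, 0.023]
ee_rot: [-0.0, 0.962, 0.274, 0.001]
contact_force: [-3.1, -1.4, 8.9]
width: 0.0328
gripper_force: 85.5
```

>>> apply_moves:
  steps: [0,0,0,0,0,0,0,0,0,0,0,0,0,0,0,0,0,0,0,0]
  jaw: 0

```text
clock: 11.23
position: [0.4724, 0.2021, 0.0213]
ee_rot: [0.0, 0.962, 0.274, 0.0]
contact_force: [0.3, 0.4, -0.3]
width: 0.0853
gripper_force: 0.0
```

>>> apply_moves:
  steps: [0,0,3,0,0,0,6,0,0,0,10,0,0,0,14,0,-3,-1.9,16,0,-6,-3.7,16,0,-9,-5.6,16,0,-9,-5.6,16,0]

```text
clock: 11.9
position: [0.3748, 0.1435, 0.1808]
ee_rot: [0.0, 0.962, 0.274, -0.004]
contact_force: [0.2, 1.1, -0.5]
width: 0.0857
gripper_force: 0.0
```

```bash
python3 - <<'E'
from h import *
s=get_state();W=calibration('wrist');t=s['position'];print(s['clock'],t,s['ee_rot'],s['width'],s['contact_force'])
snap('wrist','w5.png'); snap('side','s5.png')
import json; json.dump({k:np.array(v).tolist() for k,v in W.items()},open('W5.json','w'))
a=cv2.imread('pics/w5.png'); b=cv2.resize(cv2.imread('pics/s5.png')[190:290,180:300],(240,200),interpolation=2); a[220:,320:]=b[:200] 
cv2.imwrite('pics/m5.png',a)
E
```

```text
11.9 [0.37482029 0.14349353 0.1807997 ] [ 3.10561904e-04  9.61674174e-01  2.74170665e-01 -3.62391024e-03] 0.0857009486454019 [ 0.18681452  1.08360711 -0.49479   ]
```

View pics/m5.png

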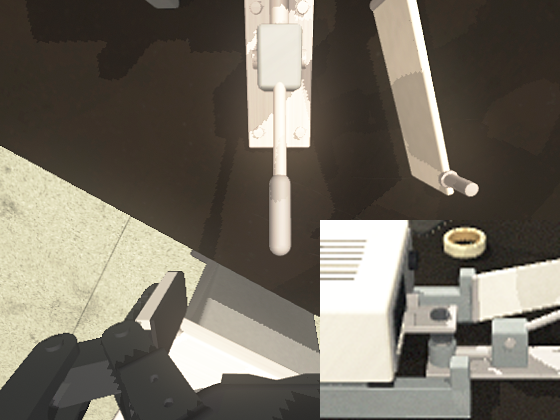

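```bash
python3 - <<'E'
from h import *
import json; W={k:np.array(v) for k,v in json.load(open('W5.json')).items()}
q,r=fit([(W,(280,57),(0,0,.062)),(W,(248.5,146.5),(-.075,.03,.008)),(W,(310,146.5),(-.075,-.03,.008)),(W,(280,216),(-.1126,0,.102))],[.472,.202,.557]); print('jack',q,r,loc(q,(.085,0,0)))
print('sleeve',at_z(W,(280,216),.102))
t=get_state()['position']
for h in (0,.15,.3,.45,.6):
    b=.45-h; P=loc(q,(-.125*np.cos(b),0,.048+.125*np.sin(b)+.008*np.cos(b)));print(h,P,100*(P-t))
E
```

```text
jack [0.47243083 0.20197859 0.55596259] [[-0.0, -1.9], [0.0, 0.3], [0.1, 0.3], [-0.1, 0.6]] [0.54462922 0.24683829 0.        ]
sleeve [0.37720404 0.14276568 0.102     ]
0 [0.37682666 0.14257596 0.10957427] [-0.44176514 -0.31118385 -7.20215961]
0.15 [0.37099883 0.1389549  0.09258272] [-1.02454827 -0.67328993 -8.90131469]
0.3 [0.36744894 0.13674922 0.07458994] [ -1.37953702  -0.8938584  -10.70059295]
0.45 [0.36625672 0.13600844 0.056     ] [ -1.49875909  -0.96793576 -12.55958647]
0.6 [0.36744894 0.13674922 0.0372304 ] [ -1.37953702  -0.8938584  -14.43654626]
```

>>> apply_moves:
  steps: [-0.5,-0.4,0,0,-0.5,-0.4,0,0,-0.5,-0.4,0,0,-0.5,-0.4,0,0,-0.5,-0.4,0,0,-0.5,-0.4,-3,0,-0.5,-0.4,-6,0,-0.5,-0.4,-6.4,0]
  jaw: 225
  newtons: 40

```text
clock: 12.67
position: [0.3742, 0.1416, 0.1138]
ee_rot: [-0.0, 0.962, 0.274, -0.004]
contact_force: [-0.1, -0.1, -0.5]
width: 0.0098
gripper_force: 0.5
```

>>> apply_moves:
  steps: [-0.2,-0.1,-0.8,0,-0.4,-0.2,-1.4,0,-0.6,-0.3,-2.0,0,-0.8,-0.5,-2.8,0,-0.8,-0.5,-2.8,0]

```text
clock: 13.08
position: [0.3687, 0.137, 0.0888]
ee_rot: [-0.0, 0.962, 0.274, -0.0]
contact_force: [-0.5, 1.6, 1.0]
width: 0.0101
gripper_force: 1.1
```

>>> apply_moves:
  steps: [-0.1,-0.1,-0.6,0,-0.2,-0.1,-1.2,0,-0.3,-0.2,-1.8,0,-0.3,-0.2,-2.4,0,-0.3,-0.2,-3.0,0,-0.3,-0.2,-3.6,0,-0.2,-0.1,-4.2,0,-0.2,-0.1,-4.2,0]

```text
clock: 13.75
position: [0.3657, 0.1354, 0.0463]
ee_rot: [0.0, 0.962, 0.275, -0.002]
contact_force: [-3.0, -2.7, 5.5]
width: 0.0102
gripper_force: 4.4
```

>>> apply_moves:
  steps: [0,0,-0.6,0,0,0,-1.0,0,0,0,-1.2,0,0,0,-1.2,0]

```text
clock: 14.08
position: [0.3663, 0.1357, 0.0351]
ee_rot: [0.0, 0.962, 0.275, -0.001]
contact_force: [-3.1, -1.4, 8.0]
width: 0.0101
gripper_force: 5.2
```

>>> apply_moves:
  steps: [0,0,-0.3,0,0,0,-0.3,0,0,0,-0.3,0,0,0,-0.3,0]

```text
clock: 14.42
position: [0.3664, 0.1357, 0.0334]
ee_rot: [0.0, 0.962, 0.275, -0.001]
contact_force: [-6.0, -1.9, 21.9]
width: 0.0102
gripper_force: 10.2
```

```bash
python3 - <<'E'
from h import *
s=get_state();print(s['clock'],s['position'],s['contact_force'],s['qd'])
snap('side','s6.png'); snap('top','t6.png'); snap('wrist','w6.png')
a=cv2.resize(cv2.imread('pics/s6.png')[170:300,130:340],None,fx=3,fy=3,interpolation=2)
b=cv2.imread('pics/w6.png')[:200]; b=cv2.resize(b,(630,200))
cv2.imwrite('pics/m6.png',np.vstack([a,b]))
E
```

```text
14.4167 [0.36641958 0.13569614 0.03343632] [-5.97018555 -1.90764244 21.9322521 ] [-1.69147453e-03 -2.28129758e-04  8.18421999e-05  4.64000242e-04
  9.28799104e-04  1.53709313e-04]
```

View pics/m6.png

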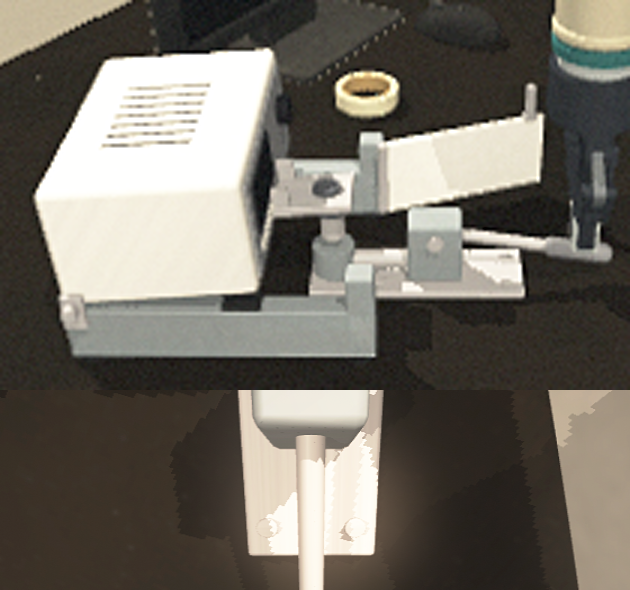

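The picture shows the instrument tilted up on the saddle, with the lug at (325,190) in the crop and the ram extended. The jack is flat, the handle is just below level under the fingers, and the cover is open well clear of them. The force rose from 8 N to 22 N, so the handle is at its stop. I'll ease off slightly and hand the job in.

>>> apply_moves:
  steps: [0,0,0.1,0,0,0,0.1,0,0,0,0.1,0,0,0,0.1,0,0,0,0.1,0,0,0,0.1,0]

```text
clock: 15.07
position: [0.3663, 0.1357, 0.0341]
ee_rot: [0.0, 0.962, 0.275, -0.001]
contact_force: [-4.2, -2.2, 16.0]
width: 0.01
gripper_force: 8.3
```

```bash
python3 - <<'E'
from rig import *
s=get_state();print(s['position'],s['contact_force'])
print(sign_off())
E
```

```text
[0.36631693 0.13567324 0.03405231] [-4.17146216 -2.24888057 15.98689528]
the job is handed in; nothing more can be done
None
```

I handed the job in at about 15 s: the cover is folded open to about 1.9 rad, the jack's saddle is within about 2 mm of the lug's centre, and the gripper is holding the handle down at its stop with about 16 N and the instrument raised; the sign-off gave no verdict.

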